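# Unlock and restock the ant-feeder caddy

## Task

The feeder caddy has come with its transport keepers still in the rail: first slide every red-knobbed keeper along the T-slot to the open end, lift it out and set it down in the blue tray, wholly inside it. Only when all the keepers are in the tray, put one spare feeder pot from the black pad into each empty pocket of the caddy, upright and fully down on the pocket's floor. Leave the pots already in the caddy in their pockets, do not disturb the tweezers, the pocket tool or the dish; spare pots left over may stay where they are.

Things in the scene. Friction and masses are not known exactly. Their poses are not given: they have to be found in the camera images.
- caddy: fixed wooden block 140 x 250 mm (x, y), deck 22 mm high, origin under its centre. Square pockets 39 mm wide, 15 mm deep (floor 7 mm above the table): pockets 1, 2, 3 at x = -40 mm, y = -45, +20, +85 mm; pockets 4, 5, 6 at x = +40 mm, same y. The T-slot rail (point rail) lies on the deck between the two rows
- rail (a point): on the deck at the rail's middle (caddy x 0, y +25 mm, 22 mm up). Aluminium T-slot rail along the caddy's y, y -75 to +125 mm, 30 mm wide: channel 22 mm wide and 9 mm high above the deck, under 4 mm thick lips (top 13 mm above the deck) that leave an 11 mm gap. A 10 mm end stop shuts the +y end; the -y end is open onto bare deck, the bay
- bay (a point): point on the deck at the middle of the bay (y -125 to -75 mm) at the rail's open end (caddy x 0, y -100 mm, height 22 mm): a keeper standing here is out of the rail and can be lifted straight up
- keeper1: steel keeper with red knob, 76 mm tall, 120 g, perhaps absent; origin under the centre of its foot, starts upright in the rail, axes as the caddy's. Foot 19 x 30 x 6 mm (x, y, z), stem 8 x 16 mm, crossbar 90 x 16 mm, 36 to 42 mm up (6 mm above pots in pockets), knob 22 x 16 mm, 42 to 76 mm up. Slides easily, 1.5 mm play each side, 3 mm in height; stands alone on its foot
- keeper1_knob (a point): middle of the knob of keeper1, 62 mm above its origin; grip the 16 mm width, along the keeper's y
- keeper2: steel keeper with red knob, 76 mm tall, 120 g, perhaps absent; origin under the centre of its foot, starts upright in the rail, axes as the caddy's. Foot 19 x 30 x 6 mm (x, y, z), stem 8 x 16 mm, crossbar 90 x 16 mm, 36 to 42 mm up (6 mm above pots in pockets), knob 22 x 16 mm, 42 to 76 mm up. Slides easily, 1.5 mm play each side, 3 mm in height; stands alone on its foot
- keeper2_knob (a point): middle of the knob of keeper2, 62 mm above its origin; grip the 16 mm width, along the keeper's y
- keeper3: steel keeper with red knob, 76 mm tall, 120 g, perhaps absent; origin under the centre of its foot, starts upright in the rail, axes as the caddy's. Foot 19 x 30 x 6 mm (x, y, z), stem 8 x 16 mm, crossbar 90 x 16 mm, 36 to 42 mm up (6 mm above pots in pockets), knob 22 x 16 mm, 42 to 76 mm up. Slides easily, 1.5 mm play each side, 3 mm in height; stands alone on its foot
- keeper3_knob (a point): middle of the knob of keeper3, 62 mm above its origin; grip the 16 mm width, along the keeper's y
- tray: fixed open blue tray 160 x 220 mm (x, y), 30 mm high, walls and floor 4 mm thick; origin under its centre, z up
- pot1: round white feeder pot with a yellow lid, 32 mm diameter, 45 mm tall, 60 g, weighted dark base 8 mm high so it slides rather than tips, origin at the centre of its underside, z up; if present, it starts in pocket 1, standing 30 mm above the deck; otherwise that pocket starts empty
- pot2: round white feeder pot with a yellow lid, 32 mm diameter, 45 mm tall, 60 g, weighted dark base 8 mm high so it slides rather than tips, origin at the centre of its underside, z up; if present, it starts in pocket 2, standing 30 mm above the deck; otherwise that pocket starts empty
- pot3: round white feeder pot with a yellow lid, 32 mm diameter, 45 mm tall, 60 g, weighted dark base 8 mm high so it slides rather than tips, origin at the centre of its underside, z up; if present, it starts in pocket 3, standing 30 mm above the deck; otherwise that pocket starts empty
- pot4: round white feeder pot with a yellow lid, 32 mm diameter, 45 mm tall, 60 g, weighted dark base 8 mm high so it slides rather than tips, origin at the centre of its underside, z up; if present, it starts in pocket 4, standing 30 mm above the deck; otherwise that pocket starts empty
- pot5: round white feeder pot with a yellow lid, 32 mm diameter, 45 mm tall, 60 g, weighted dark base 8 mm high so it slides rather than tips, origin at the centre of its underside, z up; if present, it starts in pocket 5, standing 30 mm above the deck; otherwise that pocket starts empty
- pot6: round white feeder pot with a yellow lid, 32 mm diameter, 45 mm tall, 60 g, weighted dark base 8 mm high so it slides rather than tips, origin at the centre of its underside, z up; if present, it starts in pocket 6, standing 30 mm above the deck; otherwise that pocket starts empty
- spare1: round white feeder pot with a yellow lid, 32 mm diameter, 45 mm tall, 60 g, weighted dark base 8 mm high so it slides rather than tips, origin at the centre of its underside, z up; a spare, starting upright on the black pad
- spare2: round white feeder pot with a yellow lid, 32 mm diameter, 45 mm tall, 60 g, weighted dark base 8 mm high so it slides rather than tips, origin at the centre of its underside, z up; a spare, starting upright on the black pad
- spare3: round white feeder pot with a yellow lid, 32 mm diameter, 45 mm tall, 60 g, weighted dark base 8 mm high so it slides rather than tips, origin at the centre of its underside, z up; a spare, starting upright on the black pad
- spare4: round white feeder pot with a yellow lid, 32 mm diameter, 45 mm tall, 60 g, weighted dark base 8 mm high so it slides rather than tips, origin at the centre of its underside, z up; a spare, starting upright on the black pad
- pad: fixed black rubber pad 150 x 150 mm, 4 mm thick, origin under its centre; the four spares start on it, about 40 mm from its centre in x and y
- tweezers: bystander: steel tweezers lying flat, 115 mm long, 5 mm high, origin under the middle
- multitool: bystander: folded steel pocket tool 95 x 24 x 16 mm, origin under the middle
- dish: bystander: clear round dish 60 mm diameter, 12 mm high, origin under the middle

How it is judged:
By the outcome, as a careful person would: the job done as asked, in the order asked, and still so for the second after the job is handed in, with the robot touching nothing.
Of pot1, pot2, pot3, pot4, pot5, pot6 only 2 to 3 are there at a start; the rules pass over those that are not, and their reading is None.
Of keeper1, keeper2, keeper3 only 2 to 3 are there at a start; the rules pass over those that are not, and their reading is None.
At some moment in a run one of spare1, spare2, spare3, spare4 may be knocked a few centimetres aside while the robot is not near it.
It also fails if it takes over 210 s, if anything falls off the work surface, if the arm or the gripper's body presses on something with over 40 N, if the wrist force passes 120 N, or if a joint passes its speed limit or range.

## Robot

A 7-joint arm with a two-finger parallel gripper is mounted at the origin on the work surface. World frame = base frame: x ahead of the robot, y to its left, z up, the work surface at z = 0. Lengths are in m, angles in rad, forces in N, time in s.
With the tool pointing down it reaches from about 0.4 to 0.85 m from the base axis. Payload 10.4 kg.
Tool frame: the origin (TCP) lies between the finger pads; the fingertips stand ahead of it and the grasp point (between the pads) lies 5 mm behind it (manip.tip_extent is the z of the fingertips in the tool frame, in m); z points along the fingers, y is the line along which they close (so a half turn about z gives the same grasp; the last joint's range is limited). The gripper opens to 85 mm and grips with 20 to 120 N. Pads are 22 mm wide; open, the fingers measure 114 mm over their backs; the gripper's body (76 mm by 85 mm) begins 54 mm behind the grasp point. The pads swing forward as they close: fully open they stand 13 mm farther back than shut.
Start: joints at [-1.354, 0.332, -0.065, 1.46, 0.022, 1.35, -0.088], TCP at [0.148, 0.607, 0.245] pointing down, gripper open.
Joint ranges: [-2.6, 2.6], [-0.5, 2.12], [-1.47, 1.34], [0.16, 2.42], [-1.27, 4.41], [0.06, 2.06], [-2.6, 2.6]. Speed limits (rad/s): [2.22, 2.22, 2.79, 2.79, 3.14, 3.14, 3.14].

## Interface

Orientations are given as a unit quaternion [x, y, z, w].
In Python, from workcell import status, viewer, manip gives the robot as it stands.
- The arm moves only by the tool play_rows, never from a script. Its argument "plan" is one flat list of numbers, 7 for each row, row after row: the turn, a rotation vector about the tool's x, y, z in degrees, then the shift along the tool's x, y, z in m, then the opening, from 0 (shut) to 1 (fully open). In form: [ax, ay, az, dx, dy, dz, grip, ax, ay, az, dx, dy, dz, grip, ...]. A call has 1 to 20 rows; each row is the pose to reach, as a shift and turn from the pose commanded when the call began, along the tool's axes at that moment; what a row does not reach only later rows make up. A row lasts 1/8 s, in which the tool goes at most 62.5 mm and 10.7 degrees, less where a joint would pass 70% of its speed; a pose out of reach is approached as far as the arm can. A call with a gripper value outside its range is refused whole. The fingers move at their own pace and stop on an object; "squeeze" is the grip in N (left out, the last holds). Time passes only in rows, so rows that repeat a pose let the fingers close. It gives the time, the measured TCP pose, the force, the opening and the grip force at its end, in the units of the state.
- status.get_obs(): the state, without advancing time (a new reading comes with each control period).
- viewer.camera(name): name is "scene" or "top" or "wrist"; returns the picture (420x560x3 uint8, red, green, blue); there is no depth.
- viewer.camera_model(name): a dict with "fx", "fy", "cx", "cy" (pixels), "R" (3x3) and "t" (3): a world point X has camera coordinates R X + t. Camera axes: x right, y down, z forward; pixel columns grow to the right and rows downward; lengths in m; the calibration is good to about 2 mm. A picture is of the moment at which its call begins: read the wrist's pose just before it. camera_model takes no time and is no camera call; for the wrist camera it gives the pose at the moment of the call.
- manip.hand_in(): hands the job in; it is judged then, once.
The state is a dict: "clock": time; "joint_pos": joint angles; "joint_velocities": joint speeds; "tau": joint torques, N m; "position": TCP position; "ee_rot": TCP orientation; "ft_force": force on the tool from outside, world axes, zero at the start; "torque": the same for the moment, N m; "grip_width": opening from 0.0 (shut) to 1.0 (fully open); "grasp_force": force on a finger pad.
Only numpy, scipy, OpenCV 4.12 (cv2) and the standard library are available. Lean on these libraries where they do the work, as an engineer would, in place of code of your own. Each camera call takes 0.05 s, during which the arm holds its last target. There are 200 camera calls.

## Working session

There is one attempt and no reset: what is moved stays moved. The work goes in short steps, Python scripts to look and compute and a tool call to move; the robot and the scene stay as the last step left them, time stands still between calls to the robot, and variables do not carry over. Pictures are saved under pics/ and viewed, at most 14 in all, crops included, and the job is handed in when it is done.

Besides the shell and the picture viewer there is one more tool, called after ">>>" as a command line: name --argument value ..., lists and objects as JSON in quotes. play_rows: Moves the arm, as the interface text tells. Its arguments: {"type":"object","properties":{"plan":{"type":"array","items":{"type":"number"}},"squeeze":{"type":"number"}},"required":["plan"]}

```bash
ls; mkdir -p pics
python3 - <<'E'
from workcell import status, viewer, manip
import cv2
o=status.get_obs(); print({k:o[k] for k in('clock','position','ee_rot','grip_width')}, manip.tip_extent)
for n in('scene','top'):
    cv2.imwrite(f'pics/{n}0.png',viewer.camera(n)[:,:,::-1]); print(n,viewer.camera_model(n))
E
```

```text
pics
{'clock': 0.0, 'position': array([0.14834747, 0.60675259, 0.24450603]), 'ee_rot': array([ 1.19586022e-01,  9.92823575e-01, -7.26811804e-04, -6.04515278e-05]), 'grip_width': 0.9971669531625177} 0.014
scene {'fx': 474.55015051147865, 'fy': 474.55015051147865, 'cx': 281.0201285146282, 'cy': 210.45378695058648, 'R': array([[ 0.68776029,  0.72581269,  0.01348068],
       [ 0.62264129, -0.58024684, -0.52500613],
       [-0.37323399,  0.36947199, -0.85099168]]), 't': array([-0.43740654, -0.31326619,  1.2565617 ])}
top {'fx': 405.2617276118333, 'fy': 405.2617276118333, 'cx': 279.1273439606524, 'cy': 212.86415002657935, 'R': array([[ 0.02485404, -0.99917069, -0.03225217],
       [-0.98749198, -0.01951327, -0.15645712],
       [ 0.15569802,  0.03573735, -0.98715803]]), 't': array([0.0412265 , 0.60625756, 0.82635729])}
```

View pics/scene0.png

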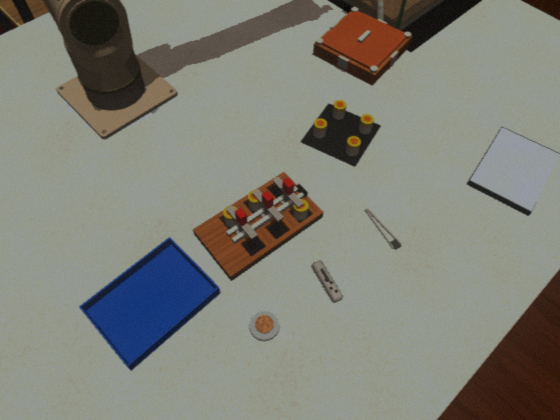

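View pics/top0.png

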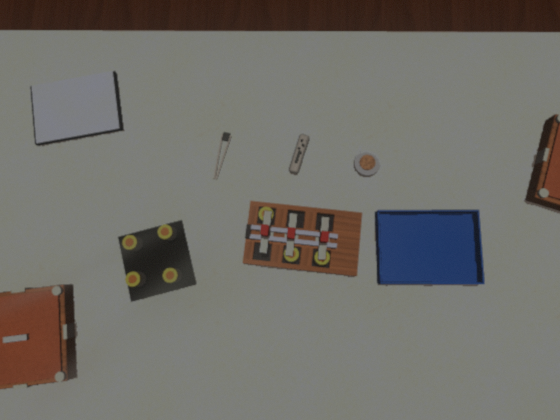

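The scene shows the caddy with three red knobs (scene px (241,215), (267,196), (288,183)). Pots are in pockets 1, 2 and 6 (top px (322,257), (291,254), (266,214)), so 3, 4 and 5 are empty. There are four spares on the pad at (157,260), and the tray is at (430,247).

```bash
cat > h.py <<'E'
from workcell import status, viewer, manip
import cv2, numpy as np
from scipy.spatial.transform import Rotation as Ro
def ray(m,uv,z):
    d=m['R'].T@np.array([(uv[0]-m['cx'])/m['fx'],(uv[1]-m['cy'])/m['fy'],1]); c=-m['R'].T@m['t']
    return c+d*(z-c[2])/d[2]
def tri(ms,uvs):
    A=[];b=[]
    for m,uv in zip(ms,uvs):
        c=-m['R'].T@m['t']; d=ray(m,uv,0)-c; d/=np.linalg.norm(d); P=np.eye(3)-np.outer(d,d); A.append(P); b.append(P@c)
    return np.linalg.lstsq(np.vstack(A),np.hstack(b),rcond=None)[0]
def mask(im,lo,hi): return cv2.inRange(cv2.cvtColor(im,cv2.COLOR_RGB2HSV),np.array(lo),np.array(hi))
def red(im): return mask(im,(0,170,80),(5,255,255))|mask(im,(172,170,80),(180,255,255))
def blobs(mk,amin=15):
    n,l,s,c=cv2.connectedComponentsWithStats(mk); return [(c[i],s[i]) for i in range(1,n) if s[i,4]>=amin]
def tool(p,z=None):
    """world point -> shift in tool axes from the measured TCP"""
    o=status.get_obs(); return Ro.from_quat(o['ee_rot']).inv().apply(np.array(p)-o['position'])
E
python3 - <<'E'
from h import *
M={n:viewer.camera_model(n) for n in('scene','top')}; I={n:cv2.imread(f'pics/{n}0.png')[:,:,::-1].copy() for n in M}
np.set_printoptions(precision=4,suppress=True)
R={n:blobs(red(I[n]),8) for n in M}
for n in R:
    for c,s in R[n]: print(n,c,s)
yl={n:blobs(mask(I[n],(20,140,90),(35,255,255)),8) for n in M}
for c,s in yl['top']: print('yel',c,s, ray(M['top'],c,.052 if c[0]>220 else .049))
for nm,lo,hi,z in(('wood',(5,90,60),(19,255,255),.022),('blue',(105,150,40),(125,255,255),.03)):
    mk=mask(I['top'],lo,hi); mk[:,:220]=0; mk[:,500:]=0; mk[:190]=0
    mk=cv2.morphologyEx(mk,cv2.MORPH_CLOSE,np.ones((5,5)))
    c=max(cv2.findContours(mk,0,2)[0],key=cv2.contourArea); r=cv2.boxPoints(cv2.minAreaRect(c))
    w=np.array([ray(M['top'],p,z) for p in r]); print(nm,r.round(1).tolist(),'\n',w[:,:2],w.mean(0),[np.linalg.norm(w[i]-w[i-1]) for i in range(4)])
E
```

```text
scene [287.791  182.2239] [283 178  11  10  67]
scene [267.1029 195.6029] [262 191  11  10  68]
scene [240.1757 213.0811] [235 208  11  11  74]
top [291.069  232.1724] [289 229   6   9  29]
top [323.5349 236.814 ] [320 233   8   9  43]
yel [294.3636 254.5455] [293 251   3   8  11] [0.5161 0.0202 0.052 ]
yel [321.5455 261.5455] [318 261   7   3  11] [ 0.5028 -0.0372  0.052 ]
yel [132.5506 278.1685] [127 272  13  14  89] [0.4583 0.3632 0.049 ]
wood [[242.5, 263.29998779296875], [249.5, 200.3000030517578], [362.79998779296875, 212.89999389648438], [355.79998779296875, 275.8999938964844]] 
 [[ 0.4961  0.133 ]
 [ 0.6366  0.1228]
 [ 0.613  -0.1292]
 [ 0.475  -0.1132]] [0.5552 0.0033 0.022 ] [np.float64(0.24715647120103157), np.float64(0.14083171329488936), np.float64(0.253099092811252), np.float64(0.13891702737112613)]
blue [[378.0, 213.0], [482.0, 213.0], [482.0, 283.0], [378.0, 283.0]] 
 [[ 0.6121 -0.1609]
 [ 0.6165 -0.3848]
 [ 0.4666 -0.3769]
 [ 0.4611 -0.1589]] [ 0.5391 -0.2704  0.03  ] [np.float64(0.15097080834026283), np.float64(0.2239029518111196), np.float64(0.1500655014192574), np.float64(0.21807362639940614)]
```

>>> play_rows --plan '[0,0,-8.6,-0.534,-0.474,0,0.55,0,0,-8.6,-0.534,-0.474,0,0.55,0,0,-8.6,-0.534,-0.474,0,0.55,0,0,-8.6,-0.534,-0.474,0,0.55,0,0,-8.6,-0.534,-0.474,0,0.55,0,0,-8.6,-0.534,-0.474,0,0.55,0,0,-8.6,-0.534,-0.474,0,0.55,0,0,-8.6,-0.534,-0.474,0,0.55,0,0,-8.6,-0.534,-0.474,0,0.55,0,0,-8.6,-0.534,-0.474,0,0.55,0,0,-8.6,-0.534,-0.474,0,0.55,0,0,-8.6,-0.534,-0.474,0,0.55,0,0,-8.6,-0.534,-0.474,0,0.55,0,0,-8.6,-0.534,-0.474,0,0.55,0,0,-8.6,-0.534,-0.474,0,0.55,0,0,-8.6,-0.534,-0.474,0,0.55]' --squeeze 40

```text
clock: 2.1
position: [0.5543, 0.0208, 0.2454]
ee_rot: [0.044, 0.999, 0.0, 0.0]
ft_force: [-0.7, -0.7, 0.2]
grip_width: 0.552
grasp_force: 0.0
```

Run:
```python
from h import *
np.set_printoptions(precision=4,suppress=True)
m=viewer.camera_model('wrist'); I=viewer.camera('wrist'); cv2.imwrite('pics/w1.png',I[:,:,::-1]); np.savez('pics/w1.npz',I=I,**m)
o=status.get_obs(); print(o['clock'],o['position'],Ro.from_quat(o['ee_rot']).as_matrix(),o['joint_pos'],o['grip_width'])
print('cam',-m['R'].T@m['t'],m['R'],m['fx'])
for c,s in blobs(red(I),60): print(c,s,ray(m,c,.092))
```

```text
2.15 [0.5544 0.0206 0.2454] [[-0.9961  0.0884  0.0001]
 [ 0.0884  0.9961  0.0005]
 [-0.0001  0.0005 -1.    ]] [-0.5716  0.1815  0.5152  1.6756 -0.0927  1.3085  1.4429] 0.5471891274522205
cam [0.4863 0.0275 0.3734] [[ 0.0878  0.9961  0.0017]
 [ 0.9594 -0.085   0.269 ]
 [ 0.2681 -0.0219 -0.9631]] 329.4834274021656
[206.0798 203.4085] [197 192  19  24 426] [ 0.5542 -0.0402  0.092 ]
[284.2198 203.6208] [276 192  18  24 414] [0.5605 0.0284 0.092 ]
[346.8262 203.5619] [338 192  19  24 420] [0.5653 0.0835 0.092 ]
```

View pics/w1.png

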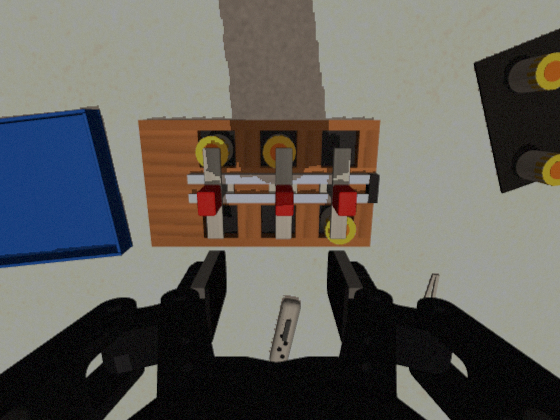

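Wrist view: knobs at (206,203), (284,203), (347,203). The rail is horizontal in the image, with the end stop at right (373,187) and the bay at left (165,185). Pockets 3, 4 and 5 are empty.

Run:
```python
from h import *
np.set_printoptions(precision=4,suppress=True)
d=np.load('pics/w1.npz'); I=d['I']; m={k:d[k] for k in d.files}
for k,(c,s) in enumerate(blobs(red(I),60)):
    a=ray(m,(s[0],s[1]+s[3]-1),.098); b=ray(m,(s[0]+s[2],s[1]+s[3]),.098); print('knob far edge',a[:2],b[:2], 'x-0.011:',(a+b)[0]/2-.011)
mk=cv2.morphologyEx(mask(I,(5,90,60),(19,255,255)),cv2.MORPH_CLOSE,np.ones((25,25))); mk[:, :135]=0; mk[:,390:]=0
c=max(cv2.findContours(mk,0,2)[0],key=cv2.contourArea); r=cv2.boxPoints(cv2.minAreaRect(c)); print(r)
q=cv2.approxPolyDP(cv2.convexHull(c),8,True)[:,0]; w=np.array([ray(m,p,.022)[:2] for p in q]); print(q.tolist(),w)
# rail bright lips along columns
h=cv2.cvtColor(I,cv2.COLOR_RGB2GRAY)
for u in(195,250,310): print(u,[ (v,int(h[v,u])) for v in range(170,208,1) if h[v,u]>110])
for v in(175.5,201.5): print('rail edge',ray(m,(250,v),.035))
```

```text
knob far edge [ 0.5624 -0.0482] [ 0.5648 -0.0318] x-0.011: 0.5526195867358923
knob far edge [0.5685 0.0204] [0.5708 0.036 ] x-0.011: 0.558666299540293
knob far edge [0.5733 0.0743] [0.5757 0.0909] x-0.011: 0.5634843651960383
[[138. 119.]
 [379. 119.]
 [379. 246.]
 [138. 246.]]
[[138, 120], [379, 120], [369, 246], [152, 246]] [[ 0.477  -0.114 ]
 [ 0.4988  0.1332]
 [ 0.6375  0.1212]
 [ 0.6155 -0.1259]]
195 [(175, 143), (176, 156), (177, 157), (178, 155), (179, 157), (180, 157), (181, 159), (182, 158), (183, 144), (194, 140), (195, 156), (196, 157), (197, 155), (198, 156), (199, 156), (200, 156), (201, 156), (202, 145)]
250 [(177, 143), (178, 158), (179, 158), (180, 157), (181, 158), (182, 160), (183, 143), (194, 137), (195, 159), (196, 154), (197, 156), (198, 158), (199, 157), (200, 161), (201, 158), (202, 146), (203, 113)]
310 [(175, 140), (176, 159), (177, 158), (178, 159), (179, 157), (180, 155), (181, 158), (182, 156), (183, 147), (194, 136), (195, 157), (196, 158), (197, 159), (198, 156), (199, 156), (200, 156), (201, 160), (202, 144)]
rail edge [ 0.5424 -0.0043  0.035 ]
rail edge [ 0.57   -0.0073  0.035 ]
```

>>> play_rows --plan '[0,0,0,-0.004,-0.0605,0.03,0.55,0,0,0,-0.004,-0.0605,0.06,0.55,0,0,0,-0.004,-0.0605,0.11,0.55,0,0,0,-0.004,-0.0605,0.145,0.55,0,0,0,-0.004,-0.0605,0.162,0.55,0,0,0,-0.004,-0.0605,0.162,0.55,0,0,0,-0.004,-0.0605,0.162,0,0,0,0,-0.004,-0.0605,0.162,0,0,0,0,-0.004,-0.0605,0.162,0,0,0,0,-0.004,-0.0605,0.162,0,0,0,0,-0.004,-0.0605,0.162,0]' --squeeze 40

```text
clock: 3.52
position: [0.5543, -0.0406, 0.0848]
ee_rot: [0.045, 0.999, 0.0, 0.001]
ft_force: [-0.4, 0.5, 7.3]
grip_width: 0.181
grasp_force: 40.0
```

>>> play_rows --plan '[0,0,0,0,0,-0.002,0,0,0,0,0,-0.008,-0.002,0,0,0,0,0,-0.016,-0.002,0,0,0,0,0,-0.024,-0.002,0,0,0,0,0,-0.032,-0.002,0,0,0,0,0,-0.04,-0.002,0,0,0,0,0,-0.048,-0.002,0,0,0,0,0,-0.056,-0.002,0,0,0,0,0,-0.056,-0.002,0]'

```text
clock: 4.65
position: [0.548, -0.0973, 0.0853]
ee_rot: [0.045, 0.999, -0.0, -0.0]
ft_force: [0.0, 0.5, -1.7]
grip_width: 0.181
grasp_force: 39.0
```

>>> play_rows --plan '[0,0,0,0,0,-0.015,0,0,0,0,0,0,-0.045,0,0,0,0,0,0,-0.075,0,0,0,0,-0.002,-0.04,-0.075,0,0,0,0,-0.005,-0.09,-0.075,0,0,0,0,-0.007,-0.14,-0.075,0,0,0,0,-0.01,-0.19,-0.075,0,0,0,0,-0.012,-0.225,-0.075,0,0,0,0,-0.012,-0.238,-0.065,0,0,0,0,-0.012,-0.238,-0.035,0,0,0,0,-0.012,-0.238,-0.005,0,0,0,0,-0.012,-0.238,0.01,0,0,0,0,-0.012,-0.238,0.017,0,0,0,0,-0.012,-0.238,0.017,0,0,0,0,-0.012,-0.238,0.017,0]'

```text
clock: 6.52
position: [0.5393, -0.3349, 0.0693]
ee_rot: [0.045, 0.999, -0.0, 0.001]
ft_force: [0.3, -0.2, -1.1]
grip_width: 0.178
grasp_force: 39.2
```

Run:
```python
from h import *
I=viewer.camera('wrist'); cv2.imwrite('pics/w2.png',I[:,:,::-1])
```

```text
(no output)
```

View pics/w2.png

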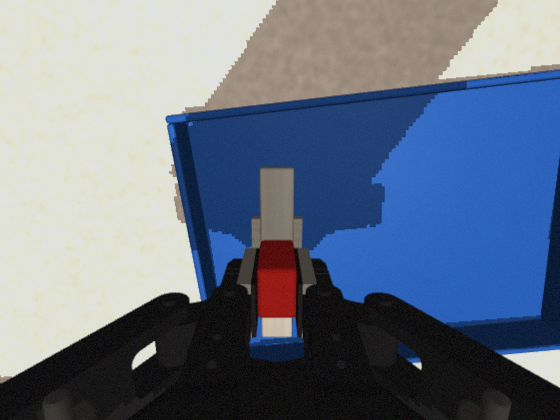

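The wrist view shows keeper 1 hanging upright inside the tray, just above the floor, with its crossbar at (277,210) and clear of the walls.

>>> play_rows --plan '[0,0,0,0,0,0.002,0,0,0,0,0,0,0.002,0,0,0,0,0,0,0.002,0.5,0,0,0,0,0,0.002,0.5,0,0,0,0,0,0.002,0.5,0,0,0,0,0,-0.02,0.5,0,0,0,0,0,-0.06,0.5,0,0,0,0.002,0.06,-0.085,0.5,0,0,0,0.004,0.12,-0.085,0.5,0,0,0,0.006,0.18,-0.085,0.5,0,0,0,0.008,0.24,-0.085,0.5,0,0,0,0.01,0.3,-0.085,0.5,0,0,0,0.012,0.35,-0.085,0.5,0,0,0,0.012,0.3635,-0.085,0.5,0,0,0,0.012,0.3635,-0.07,0.5,0,0,0,0.012,0.3635,-0.04,0.5,0,0,0,0.012,0.3635,-0.018,0.5,0,0,0,0.012,0.3635,-0.016,0.5,0,0,0,0.012,0.3635,-0.016,0.5]'

```text
clock: 8.95
position: [0.5595, 0.0271, 0.0845]
ee_rot: [0.046, 0.999, -0.0, 0.0]
ft_force: [-0.7, -0.1, 1.0]
grip_width: 0.498
grasp_force: 0.0
```

>>> play_rows --plan '[0,0,0,0,0,0,0,0,0,0,0,0,0,0,0,0,0,0,0,0,0,0,0,0,0,0,0,0]'

```text
clock: 9.45
position: [0.5599, 0.0284, 0.0851]
ee_rot: [0.045, 0.999, 0.0, 0.001]
ft_force: [-0.2, -1.2, 5.7]
grip_width: 0.181
grasp_force: 45.3
```

>>> play_rows --plan '[0,0,0,0,0,-0.0015,0,0,0,0,0,-0.01,-0.0015,0,0,0,0,0,-0.02,-0.0015,0,0,0,0,0,-0.03,-0.0015,0,0,0,0,0,-0.04,-0.0015,0,0,0,0,0,-0.05,-0.0015,0,0,0,0,0,-0.06,-0.0015,0,0,0,0,0,-0.07,-0.0015,0,0,0,0,0,-0.08,-0.0015,0,0,0,0,0,-0.09,-0.0015,0,0,0,0,0,-0.1,-0.0015,0,0,0,0,0,-0.11,-0.0015,0,0,0,0,0,-0.119,-0.0015,0,0,0,0,0,-0.125,-0.0015,0,0,0,0,0,-0.125,-0.0015,0]'

```text
clock: 11.32
position: [0.5481, -0.0965, 0.0858]
ee_rot: [0.045, 0.999, -0.0, 0.0]
ft_force: [-0.2, -0.2, -1.2]
grip_width: 0.18
grasp_force: 44.3
```

>>> play_rows --plan '[0,0,0,0,0,-0.015,0,0,0,0,0,0,-0.045,0,0,0,0,0,0,-0.075,0,0,0,0,-0.002,-0.04,-0.075,0,0,0,0,-0.004,-0.09,-0.075,0,0,0,0,-0.006,-0.14,-0.075,0,0,0,0,-0.007,-0.17,-0.075,0,0,0,0,-0.007,-0.1785,-0.065,0,0,0,0,-0.007,-0.1785,-0.035,0,0,0,0,-0.007,-0.1785,-0.005,0,0,0,0,-0.007,-0.1785,0.012,0,0,0,0,-0.007,-0.1785,0.019,0,0,0,0,-0.007,-0.1785,0.019,0,0,0,0,-0.007,-0.1785,0.019,0.5,0,0,0,-0.007,-0.1785,0.019,0.5,0,0,0,-0.007,-0.1785,0.019,0.5,0,0,0,-0.007,-0.1785,0,0.5,0,0,0,-0.007,-0.1785,-0.04,0.5,0,0,0,-0.007,-0.1785,-0.065,0.5,0,0,0,-0.007,-0.1785,-0.065,0.5]'

```text
clock: 13.82
position: [0.5404, -0.2753, 0.1541]
ee_rot: [0.045, 0.999, -0.001, 0.002]
ft_force: [-0.5, 0.0, 0.4]
grip_width: 0.498
grasp_force: 0.0
```

Run:
```python
from h import *
np.set_printoptions(precision=4,suppress=True)
print(tool((.5642,.0826,.0845)), status.get_obs()['position'])
I=viewer.camera('wrist'); m=viewer.camera_model('wrist'); cv2.imwrite('pics/w3.png',I[:,:,::-1])
```

```text
[0.0087 0.3586 0.0692] [ 0.5404 -0.2753  0.1541]
```

View pics/w3.png

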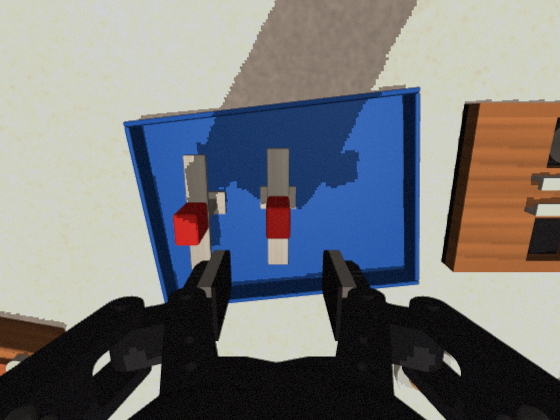

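Both keepers stand inside the tray, with knobs at (190,223) and (278,217), and there is room for the third on the right at about (345,200).

>>> play_rows --plan '[0,0,0,0.002,0.06,0,0.5,0,0,0,0.003,0.12,0,0.5,0,0,0,0.005,0.18,0,0.5,0,0,0,0.007,0.24,0,0.5,0,0,0,0.008,0.3,0,0.5,0,0,0,0.0085,0.345,0,0.5,0,0,0,0.0085,0.3585,0.005,0.5,0,0,0,0.0085,0.3585,0.03,0.5,0,0,0,0.0085,0.3585,0.06,0.5,0,0,0,0.0085,0.3585,0.068,0.5,0,0,0,0.0085,0.3585,0.068,0.5,0,0,0,0.0085,0.3585,0.068,0,0,0,0,0.0085,0.3585,0.068,0,0,0,0,0.0085,0.3585,0.068,0,0,0,0,0.0085,0.3585,0.068,0]'

```text
clock: 15.75
position: [0.5634, 0.0834, 0.0837]
ee_rot: [0.045, 0.999, 0.0, 0.001]
ft_force: [-1.2, -0.8, 6.3]
grip_width: 0.179
grasp_force: 45.4
```

>>> play_rows --plan '[0,0,0,0,0,-0.0015,0,0,0,0,0,0,-0.0015,0]'

```text
clock: 16.0
position: [0.5626, 0.0835, 0.0842]
ee_rot: [0.045, 0.999, 0.0, -0.0]
ft_force: [1.0, 0.3, -1.2]
grip_width: 0.181
grasp_force: 44.5
```

>>> play_rows --plan '[0,0,0,0,-0.012,0,0,0,0,0,0,-0.024,0,0,0,0,0,0,-0.036,0,0,0,0,0,0,-0.048,0,0,0,0,0,0,-0.06,0,0,0,0,0,0,-0.072,0,0,0,0,0,0,-0.084,0,0,0,0,0,0,-0.096,0,0,0,0,0,0,-0.108,0,0,0,0,0,0,-0.12,0,0,0,0,0,0,-0.132,0,0,0,0,0,0,-0.144,0,0,0,0,0,0,-0.156,0,0,0,0,0,0,-0.167,0,0,0,0,0,0,-0.176,0,0,0,0,0,0,-0.18,0,0,0,0,0,0,-0.18,0,0]'

```text
clock: 18.12
position: [0.5467, -0.096, 0.0842]
ee_rot: [0.045, 0.999, 0.0, -0.0]
ft_force: [0.3, -0.2, 0.1]
grip_width: 0.176
grasp_force: 44.4
```

>>> play_rows --plan '[0,0,0,0,0,-0.015,0,0,0,0,0,0,-0.045,0,0,0,0,0,0,-0.075,0,0,0,0,-0.002,-0.04,-0.075,0,0,0,0,-0.003,-0.09,-0.075,0,0,0,0,-0.003,-0.115,-0.075,0,0,0,0,-0.003,-0.119,-0.065,0,0,0,0,-0.003,-0.119,-0.035,0,0,0,0,-0.003,-0.119,-0.005,0,0,0,0,-0.003,-0.119,0.012,0,0,0,0,-0.003,-0.119,0.0185,0,0,0,0,-0.003,-0.119,0.0185,0,0,0,0,-0.003,-0.119,0.0185,0.5,0,0,0,-0.003,-0.119,0.0185,0.5,0,0,0,-0.003,-0.119,0.0185,0.5,0,0,0,-0.003,-0.119,0,0.5,0,0,0,-0.003,-0.119,-0.05,0.5,0,0,0,-0.003,-0.119,-0.11,0.5,0,0,0,-0.003,-0.119,-0.16,0.5,0,0,0,-0.003,-0.119,-0.16,0.5]'

```text
clock: 20.62
position: [0.5406, -0.2159, 0.2496]
ee_rot: [0.045, 0.999, -0.0, 0.004]
ft_force: [0.4, -0.7, -0.9]
grip_width: 0.503
grasp_force: 0.0
```

Run:
```python
from h import *
np.set_printoptions(precision=4,suppress=True)
I=viewer.camera('wrist'); cv2.imwrite('pics/w4.png',I[:,:,::-1])
m=viewer.camera_model('top'); T=viewer.camera('top'); cv2.imwrite('pics/top1.png',T[:,:,::-1])
p=ray(m,(157,260),.004); print('pad',p, 'shift', tool((p[0],p[1],.25)), status.get_obs()['position'])
for c,s in blobs(mask(T,(18,110,80),(38,255,255)),8): print(c,s,ray(m,c,.05))
```

```text
pad [0.4994 0.3286 0.004 ] shift [ 0.0882  0.5376 -0.0048] [ 0.539  -0.2148  0.2451]
[265.6621 213.4345] [258 206  16  16 145] [0.6031 0.0837 0.05  ]
[164.8943 231.6911] [158 225  15  14 123] [0.5589 0.3003 0.05  ]
[129.225  241.4417] [122 235  15  14 120] [0.5362 0.3765 0.05  ]
[290.8247 253.4026] [283 246  16  16 154] [0.5185 0.0277 0.05  ]
[321.6474 256.6282] [314 249  16  16 156] [ 0.5132 -0.0374  0.05  ]
[169.24  274.416] [162 268  15  14 125] [0.4681 0.2847 0.05  ]
[132.7895 278.5414] [126 271  14  16 133] [0.4575 0.3623 0.05  ]
```

View pics/w4.png

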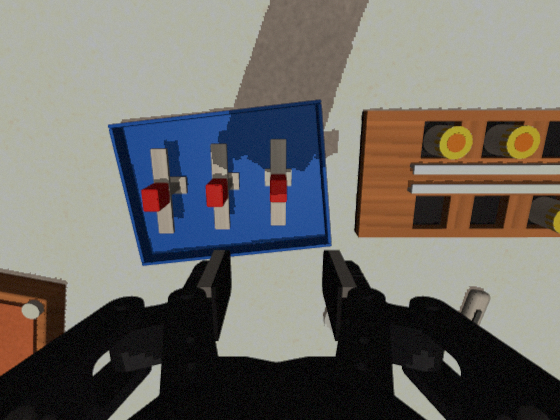

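All three keepers stand wholly inside the tray, with knobs at (155,197), (217,192) and (278,188). The rail is empty and the caddy pots are in place. Next, the spares.

>>> play_rows --plan '[0,0,0,0.006,0.055,0,0.6,0,0,0,0.012,0.115,0,0.6,0,0,0,0.018,0.175,0,0.6,0,0,0,0.024,0.235,0,0.6,0,0,0,0.03,0.295,0,0.6,0,0,0,0.038,0.355,0,0.6,0,0,0,0.044,0.415,0,0.6,0,0,0,0.05,0.47,0,0.6,0,0,0,0.056,0.51,0,0.6,0,0,0,0.056,0.522,0,0.6,0,0,0,0.056,0.522,0,0.6,0,0,0,0.056,0.522,0,0.6]'

```text
clock: 22.22
position: [0.5305, 0.3082, 0.2441]
ee_rot: [0.046, 0.999, -0.0, -0.0]
ft_force: [-0.8, -0.4, -1.0]
grip_width: 0.595
grasp_force: 0.0
```

```bash
cat > spares.py <<'E'
from h import *
import sys
np.set_printoptions(precision=4,suppress=True)
m=viewer.camera_model('wrist'); I=viewer.camera('wrist'); cv2.imwrite(f'pics/{sys.argv[1]}.png',I[:,:,::-1])
print(status.get_obs()['position'],status.get_obs()['joint_pos'])
mk=cv2.morphologyEx(mask(I,(18,110,80),(38,255,255)),cv2.MORPH_CLOSE,np.ones((3,3)))
for c in cv2.findContours(mk,0,2)[0]:
    if cv2.contourArea(c)<150: continue
    e=cv2.fitEllipse(cv2.convexHull(c)); p=ray(m,e[0],.049); print(np.array(e[0]),np.array(e[1]),p,'shift',tool((p[0],p[1],.038)))
E
python3 spares.py w5
```

```text
[0.5305 0.3083 0.2443] [-0.8801  0.3121  0.3509  1.5132 -0.1083  1.3358  0.9591]
[ 72.8229 273.859 ] [26.1377 31.6188] [0.6047 0.0822 0.049 ] shift [-0.0947 -0.2182  0.2064]
[271.9828 217.1512] [29.4774 31.1504] [0.5608 0.3019 0.049 ] shift [-0.0307 -0.0035  0.2063]
[ -0.2684 203.3156] [24.5109 30.3457] [0.5209 0.0287 0.049 ] shift [-0.0161 -0.2793  0.2064]
[344.8599 187.0122] [30.5496 32.9076] [0.5361 0.3775 0.049 ] shift [0.0008 0.0695 0.2063]
[244.5278 125.9382] [32.9881 34.1609] [0.4681 0.2846 0.049 ] shift [ 0.06   -0.0293  0.2063]
[327.5438 107.08  ] [33.5803 35.4978] [0.4582 0.3641 0.049 ] shift [0.0772 0.0489 0.2063]
```

View pics/w5.png

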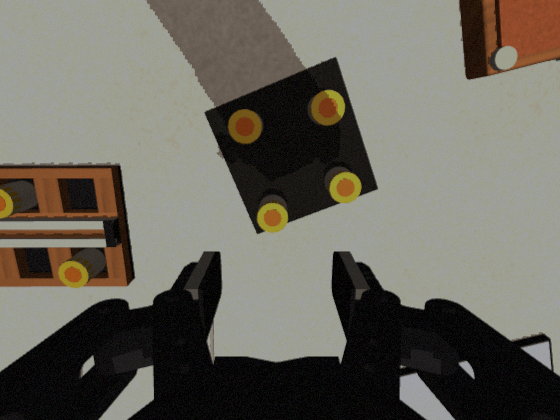

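The wrist view shows all four spares undisturbed on the pad at (272,217), (345,187), (245,126) and (328,107), which matches the top view. I'm picking the one at (272,217) first.

>>> play_rows --plan '[0,0,0,-0.0305,-0.0035,0.03,0.55,0,0,0,-0.0305,-0.0035,0.08,0.55,0,0,0,-0.0305,-0.0035,0.13,0.55,0,0,0,-0.0305,-0.0035,0.17,0.55,0,0,0,-0.0305,-0.0035,0.195,0.55,0,0,0,-0.0305,-0.0035,0.205,0.55,0,0,0,-0.0305,-0.0035,0.205,0.55,0,0,0,-0.0305,-0.0035,0.205,0,0,0,0,-0.0305,-0.0035,0.205,0,0,0,0,-0.0305,-0.0035,0.205,0,0,0,0,-0.0305,-0.0035,0.205,0]' --squeeze 30

```text
clock: 23.65
position: [0.561, 0.3043, 0.0409]
ee_rot: [0.045, 0.999, 0.001, 0.001]
ft_force: [-1.4, -1.6, 7.6]
grip_width: 0.36
grasp_force: 30.1
```

>>> play_rows --plan '[0,0,0,0,0,-0.02,0,0,0,0,0,0,-0.06,0,0,0,0,0.002,-0.03,-0.08,0,0,0,0,0.006,-0.08,-0.08,0,0,0,0,0.01,-0.13,-0.08,0,0,0,0,0.014,-0.18,-0.08,0,0,0,0,0.017,-0.208,-0.08,0,0,0,0,0.017,-0.215,-0.08,0,0,0,0,0.017,-0.215,-0.07,0,0,0,0,0.017,-0.215,-0.05,0,0,0,0,0.017,-0.215,-0.03,0,0,0,0,0.017,-0.215,-0.018,0,0,0,0,0.017,-0.215,-0.01,0,0,0,0,0.017,-0.215,-0.005,0,0,0,0,0.017,-0.215,-0.005,0]'

```text
clock: 25.52
position: [0.5241, 0.0916, 0.0444]
ee_rot: [0.045, 0.999, 0.0, 0.0]
ft_force: [-0.8, -0.3, 0.4]
grip_width: 0.365
grasp_force: 29.9
```

>>> play_rows --plan '[0,0,0,0,0,0.001,0,0,0,0,0,0,0.001,0.5,0,0,0,0,0,0.001,0.5,0,0,0,0,0,0.001,0.5,0,0,0,0,0,-0.02,0.5,0,0,0,0,0,-0.06,0.5,0,0,0,0.001,0.02,-0.115,0.5,0,0,0,0.004,0.06,-0.16,0.5,0,0,0,0.007,0.11,-0.19,0.5,0,0,0,0.01,0.165,-0.2,0.5,0,0,0,0.013,0.21,-0.2,0.55,0,0,0,0.013,0.218,-0.2,0.55,0,0,0,0.013,0.218,-0.2,0.55]'

```text
clock: 27.15
position: [0.5305, 0.3093, 0.2439]
ee_rot: [0.045, 0.999, -0.0, -0.0]
ft_force: [-0.2, -0.4, 0.0]
grip_width: 0.552
grasp_force: 0.0
```

```bash
python3 spares.py w6
```

```text
[0.5308 0.3083 0.2441] [-0.8674  0.3118  0.3352  1.5119 -0.1033  1.3359  0.9566]
[ 71.3187 273.5999] [25.9082 31.8074] [0.6047 0.0822 0.049 ] shift [-0.0942 -0.2184  0.2063]
[ -1.3805 202.7041] [23.9294 30.0946] [0.5208 0.029  0.049 ] shift [-0.0155 -0.2789  0.2064]
[ 60.0453 201.75  ] [29.3269 34.7548] [0.5254 0.0912 0.049 ] shift [-0.0143 -0.2166  0.2063]
[343.6426 187.4955] [30.4849 32.9559] [0.5362 0.3774 0.049 ] shift [0.0009 0.0694 0.2061]
[243.5483 126.0722] [33.2118 34.0102] [0.4681 0.2846 0.049 ] shift [ 0.0603 -0.0291  0.2062]
[326.649  107.3403] [33.6007 35.6526] [0.4581 0.3642 0.049 ] shift [0.0774 0.0492 0.2061]
```

>>> play_rows --plan '[0,0,0,0.001,0.05,0.02,0.55,0,0,0,0.001,0.0695,0.06,0.55,0,0,0,0.001,0.0695,0.11,0.55,0,0,0,0.001,0.0695,0.155,0.55,0,0,0,0.001,0.0695,0.19,0.55,0,0,0,0.001,0.0695,0.203,0.55,0,0,0,0.001,0.0695,0.204,0.55,0,0,0,0.001,0.0695,0.204,0,0,0,0,0.001,0.0695,0.204,0,0,0,0,0.001,0.0695,0.204,0,0,0,0,0.001,0.0695,0.204,0]'

```text
clock: 28.58
position: [0.5368, 0.3794, 0.0422]
ee_rot: [0.045, 0.999, 0.001, 0.001]
ft_force: [0.3, -2.3, 7.1]
grip_width: 0.364
grasp_force: 30.2
```

>>> play_rows --plan '[0,0,0,0,0,-0.02,0,0,0,0,0,0,-0.06,0,0,0,0,-0.01,-0.04,-0.08,0,0,0,0,-0.024,-0.09,-0.08,0,0,0,0,-0.038,-0.145,-0.08,0,0,0,0,-0.052,-0.2,-0.08,0,0,0,0,-0.066,-0.255,-0.08,0,0,0,0,-0.08,-0.305,-0.08,0,0,0,0,-0.091,-0.343,-0.08,0,0,0,0,-0.0935,-0.3525,-0.08,0,0,0,0,-0.0935,-0.3525,-0.07,0,0,0,0,-0.0935,-0.3525,-0.05,0,0,0,0,-0.0935,-0.3525,-0.03,0,0,0,0,-0.0935,-0.3525,-0.018,0,0,0,0,-0.0935,-0.3525,-0.01,0,0,0,0,-0.0935,-0.3525,-0.0045,0,0,0,0,-0.0935,-0.3525,-0.0045,0]'

```text
clock: 30.7
position: [0.5978, 0.0195, 0.0453]
ee_rot: [0.045, 0.999, 0.0, 0.001]
ft_force: [-0.6, 0.3, -0.6]
grip_width: 0.361
grasp_force: 29.9
```

>>> play_rows --plan '[0,0,0,0,0,0.0015,0,0,0,0,0,0,0.0015,0.5,0,0,0,0,0,0.0015,0.5,0,0,0,0,0,0.0015,0.5,0,0,0,0,0,-0.02,0.5,0,0,0,0,0,-0.06,0.5,0,0,0,0.005,0.02,-0.115,0.5,0,0,0,0.02,0.06,-0.16,0.5,0,0,0,0.037,0.11,-0.19,0.5,0,0,0,0.055,0.165,-0.2,0.5,0,0,0,0.072,0.22,-0.2,0.55,0,0,0,0.09,0.27,-0.2,0.55,0,0,0,0.093,0.283,-0.2,0.55,0,0,0,0.093,0.283,-0.2,0.55]'

```text
clock: 32.45
position: [0.5298, 0.3101, 0.2445]
ee_rot: [0.044, 0.999, -0.0, -0.0]
ft_force: [-0.4, -0.6, 0.0]
grip_width: 0.553
grasp_force: 0.0
```

```bash
python3 spares.py w7
```

```text
[0.5305 0.3085 0.2447] [-0.8428  0.3092  0.303   1.5103 -0.0927  1.3365  0.9483]
[ 71.1043 273.7511] [25.8629 31.5891] [0.6047 0.0824 0.049 ] shift [-0.0943 -0.2183  0.2069]
[ 11.162  273.4108] [25.4671 33.275 ] [0.5986 0.0182 0.049 ] shift [-0.0941 -0.2828  0.2069]
[ -2.7093 202.1162] [24.3939 32.689 ] [0.5198 0.0283 0.049 ] shift [-0.0147 -0.2799  0.2069]
[ 59.4896 202.1586] [29.0583 34.6309] [0.5254 0.091  0.049 ] shift [-0.0146 -0.2169  0.2068]
[242.8585 126.7238] [33.0746 34.0275] [0.468  0.2846 0.049 ] shift [ 0.0601 -0.0293  0.2067]
[325.7803 108.2478] [33.6149 35.3712] [0.4581 0.3641 0.049 ] shift [0.0771 0.049  0.2066]
```

Pick C.

>>> play_rows --plan '[0,0,0,0.045,-0.02,0.02,0.55,0,0,0,0.06,-0.0295,0.06,0.55,0,0,0,0.06,-0.0295,0.11,0.55,0,0,0,0.06,-0.0295,0.155,0.55,0,0,0,0.06,-0.0295,0.19,0.55,0,0,0,0.06,-0.0295,0.203,0.55,0,0,0,0.06,-0.0295,0.2045,0.55,0,0,0,0.06,-0.0295,0.2045,0,0,0,0,0.06,-0.0295,0.2045,0,0,0,0,0.06,-0.0295,0.2045,0,0,0,0,0.06,-0.0295,0.2045,0]'

```text
clock: 33.88
position: [0.4685, 0.2861, 0.0417]
ee_rot: [0.045, 0.999, 0.001, 0.001]
ft_force: [0.3, -2.1, 7.4]
grip_width: 0.362
grasp_force: 30.2
```

>>> play_rows --plan '[0,0,0,0,0,-0.02,0,0,0,0,0,0,-0.06,0,0,0,0,-0.015,-0.03,-0.08,0,0,0,0,-0.038,-0.078,-0.08,0,0,0,0,-0.062,-0.128,-0.08,0,0,0,0,-0.086,-0.178,-0.08,0,0,0,0,-0.11,-0.228,-0.08,0,0,0,0,-0.133,-0.276,-0.08,0,0,0,0,-0.149,-0.31,-0.08,0,0,0,0,-0.153,-0.3185,-0.08,0,0,0,0,-0.153,-0.3185,-0.07,0,0,0,0,-0.153,-0.3185,-0.05,0,0,0,0,-0.153,-0.3185,-0.03,0,0,0,0,-0.153,-0.3185,-0.018,0,0,0,0,-0.153,-0.3185,-0.01,0,0,0,0,-0.153,-0.3185,-0.0045,0,0,0,0,-0.153,-0.3185,-0.0045,0]'

```text
clock: 36.0
position: [0.5918, -0.0453, 0.0451]
ee_rot: [0.045, 0.999, 0.0, 0.0]
ft_force: [0.9, 0.4, -1.6]
grip_width: 0.364
grasp_force: 29.9
```

>>> play_rows --plan '[0,0,0,0,0,0.0015,0,0,0,0,0,0,0.0015,0.5,0,0,0,0,0,0.0015,0.5,0,0,0,0,0,0.0015,0.5,0,0,0,0,0,-0.02,0.5,0,0,0,0,0,-0.06,0.5,0,0,0,0,0,-0.115,0.5,0,0,0,0.01,0.01,-0.16,0.5,0,0,0,0.02,0.03,-0.2,0.5,0,0,0,0.02,0.04,-0.21,0.5,0,0,0,0.02,0.04,-0.21,0.5]'

```text
clock: 37.38
position: [0.5753, -0.0027, 0.2547]
ee_rot: [0.044, 0.999, 0.0, 0.0]
ft_force: [-0.0, 0.4, -1.6]
grip_width: 0.504
grasp_force: 0.0
```

```bash
python3 spares.py w8; python3 -c "
from h import *
cv2.imwrite('pics/s2.png',cv2.resize(viewer.camera('scene')[150:370,70:350,::-1],None,fx=2.5,fy=2.5))"
```

```text
[ 0.5749 -0.0036  0.2537] [-0.4771  0.2244  0.4757  1.609  -0.1047  1.3348  1.4946]
[360.2758 205.5557] [29.0984 31.6747] [0.6045 0.0844 0.049 ] shift [-0.0219  0.0904  0.2157]
[299.3953 205.3152] [29.9055 31.04  ] [0.5986 0.0208 0.049 ] shift [-0.0217  0.0265  0.2157]
[236.8018 204.9423] [29.9732 31.1009] [ 0.5924 -0.0446  0.049 ] shift [-0.0214 -0.0391  0.2157]
[300.9886 126.9055] [32.2132 33.329 ] [0.5191 0.0278 0.049 ] shift [0.0581 0.0265 0.2158]
[233.8323 127.2806] [32.5221 33.6413] [ 0.5137 -0.038   0.049 ] shift [ 0.0577 -0.0396  0.2158]
[367.6052 127.0689] [32.229  34.8301] [0.525  0.0931 0.049 ] shift [0.0581 0.092  0.2158]
```

View pics/w8.png

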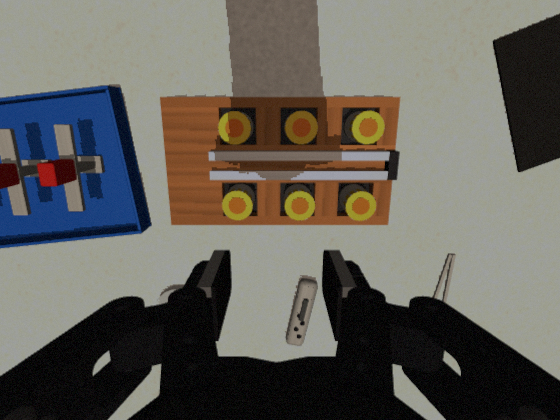

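View pics/s2.png

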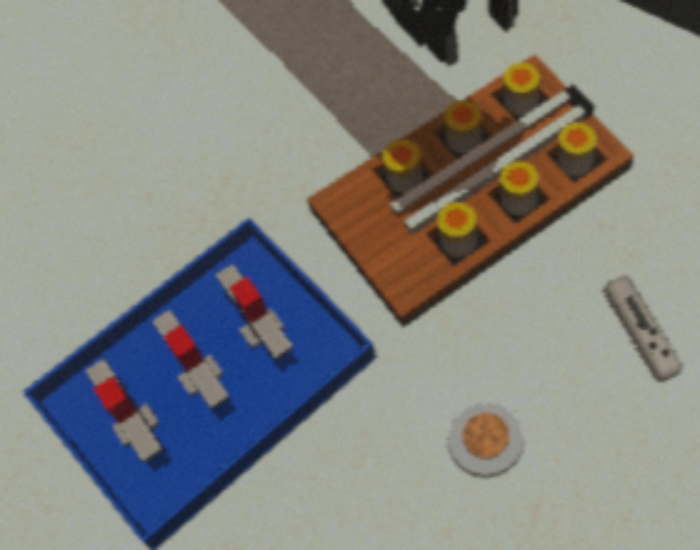

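All six pockets hold upright pots whose lids sit in line, at wrist px rows 127 and 205. The three keepers stand inside the tray, and the bystanders are where they were. I'm handing in.

```bash
python3 -c "
from workcell import manip
print(manip.hand_in())"
```

```text
the job is handed in; nothing more can be done
None
```

I handed the job in at about 37 s on the robot's clock: the last pictures show all three keepers standing inside the blue tray and upright pots in all six pockets, with one spare left on the pad and the tweezers, pocket tool and dish untouched.

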